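# Close the back of a contact printing frame after a look at the print

### The job

The print has just been checked, so the split-back printing frame lies with one half of its back folded up and the brass spring on that half turned out. With the fingertips alone, push the raised half over and down until it lies fully flat in the frame, then push on an arm of its brass spring and turn it fully home, until it lies square across the half with both ends at the two small hooks. Leave the other half closed with its spring in place, do not lift the frame or push it about, and leave the other things alone.

Things in the scene. Friction and masses are not known exactly. Their poses are not given: they have to be found in the camera images.
- printing_frame: contact printing frame, brown wood, 322 x 262 x 34 mm, 0.95 kg, lying loose, back upward. Origin: centre of its underside; z up, x along the 322 mm side, y along the 262 mm side. Rails 29 mm wide, 27 mm high round an opening of 264 (x) x 204 (y) mm. The back in it is split into two wooden halves hinged on the line x = 0, z = 23 mm along y; the half toward -x is the one folded up
- printing_frame_back_front (a joint): fold of the raised half (130 x 201 x 7.5 mm; toward the frame's -x): 0 = flat (stop; its upper face then 20.5 mm above the bench), pi/2 = upright, 1.92 = leaning back over the other half (stop). Stiff hinge: the half stays wherever it is left; about 0.16 N m plus its weight turns it, 1 to 3 N near its outer edge
- half_edge (a point): middle of the outer edge of the raised half, 131 mm from the hinge line, half-way through its thickness; moves with the half. Its x and z are parallel to the frame's when the half lies flat: z is the normal of the face that carries the spring
- printing_frame_spring_front (a joint): turn of the brass bar spring on the raised half: 0 = home, square across the half (along the frame's y, ends under the hooks; stop), positive = turned out, counter-clockwise seen on the face that carries it, so it goes home clockwise. It stays where it is left; about 0.03 N m turns it, under 1 N anywhere beyond 40 mm from the pin
- spring_pivot (a point): pin of that spring, on top of the bar, at x = -70, y = 0 mm in the frame when the half is flat. The bar reaches 115 mm from the pin to either side; 15 mm wide in the middle, 11 mm toward its ends. With the half flat it fills the heights from 24 to 30 mm above the bench within 50 mm of the pin, rising to 29 to 34 mm at the ends, so it stands 3 mm or more clear of the half
- printing_frame_back_rear (a joint): fold of the other half (toward the frame's +x), 0 = closed flat; stays closed
- printing_frame_spring_rear (a joint): turn of the brass spring on the other half, 0 = home; stays home
- bottle_large: brown glass bottle with black cap, 48 mm across, 105 high, standing loose; origin at its underside
- bottle_small: brown glass bottle with black cap, 32 mm across, 72 high, standing loose; origin at its underside
- tape_roll: roll of masking tape, 118 mm across, 25 high, lying loose; origin at its underside
- coating_brush: flat black brush, 189 x 52 x 14 mm, lying loose; origin at its underside
- black_bulldog: black spring clip, 32 x 51 x 16 mm, lying loose; origin at its underside
- grey_bulldog: grey metal spring clip, 32 x 51 x 16 mm, lying loose; origin at its underside
- spring_arm (a point): point on one arm of that spring, 100 mm from the pin, half-way through its thickness: the arm that points to the frame's -y when home and is swung toward the hinge line (the frame's +x) when turned out, so that it goes home by a push toward the frame's -x

How it is judged:
By the outcome, as a careful person would: the job done as asked, in the order asked, and still so for the second after the job is handed in, with the robot touching nothing.
It also fails if it takes over 42 s, if anything falls off the work surface, if the arm or the gripper's body presses on something with over 40 N, if the wrist force passes 120 N, or if a joint passes its speed limit or range.

### The arm

A 7-joint arm with a two-finger parallel gripper is mounted at the origin on a cart in front of the work surface, level with it; the furniture and walls round the work are solid. World frame = base frame: x ahead of the robot, y to its left, z up, the work surface at z = 0. Lengths are in m, angles in rad, forces in N, time in s.
With the tool pointing down it reaches from about 0.425 to 0.925 m from the base axis. Payload 6.8 kg.
Tool frame: the origin (TCP) lies at the very end of the fingers, on their centre line; the grasp point (between the pads) lies 19 mm behind it; x points along the fingers, y is the direction in which the jaws open and shut, and the axes are right-handed (so a half turn about x gives the same grasp; the last joint's range is limited). The gripper opens to 88 mm and grips with 3 to 60 N. Pads are 20 mm wide; open, the fingers measure 115 mm over their backs; the gripper's body (75 mm by 178 mm) begins 61 mm behind the grasp point.
Start: joints at [-0.108, 0.477, 0.022, 1.555, -0.011, 1.109, -0.083], TCP at [0.675, 0, 0.192] pointing down, gripper open.
Joint ranges: [-2.96, 2.96], [-0.34, 2.1], [-1.41, 1.46], [0.24, 2.44], [-1.37, 4.51], [0.17, 1.92], [-2.96, 2.96]. Speed limits (rad/s): [2.39, 2.39, 3.14, 3.14, 3.14, 3.14, 3.14].

### API

Orientations are given as a unit quaternion [w, x, y, z].
In Python, from rig import get_state, vision, ticket gives the robot as it stands. The module is installed in compiled form; this text tells all that it offers.
- The arm moves only by the tool carry_out, never from a script. Its arguments are lists of equal length, an entry for each row: "linear": the shift along the tool's x, y, z in m, a list of three; "twist": the turn about the tool's x in rad; "gripper": the closure, from 0 (fully open) to 1 (shut). A call has 1 to 12 rows; each row shifts and turns the commanded pose from where the row before left it, along the tool's axes as they then stand; what a row does not reach is not made up. A row lasts 1/10 s, in which the tool goes at most 50 mm and 8.59 degrees, less where a joint would pass 70% of its speed; a pose out of reach is approached as far as the arm can. A call is refused whole if a number of a shift passes 0.05 or a number of a turn 0.15, either way. A call with a gripper value outside its range is refused whole. The fingers move at their own pace and stop on an object; the grip force is fixed at half the most. Time passes only in rows, so rows that do not move let the fingers close. It gives the time, the measured TCP pose, the force and the opening at its end, in the units of the state.
- get_state(): the state, without advancing time (a new reading comes with each control period).
- vision.capture(name): name is "scene" or "side" or "wrist"; returns a dict with "pixels" (420x560x3 uint8, red, green, blue), "K" (3x3 intrinsics, pixels), "pose" (4x4, takes a point from camera to world coordinates). Camera axes: x right, y up, looking along -z (the intrinsics and any distortion apply to the point x, -y, -z); pixel columns grow to the right and rows downward; lengths in m; the calibration is good to about 2 mm. A picture is of the moment at which its call begins. There is no depth.
- ticket.finish_job(): hands the job in, once; it reports no verdict.
Trained networks look in a picture, given as the dict that the camera call returned (one of the last four; its "shot" number tells which), for a name from the list of things; names that differ only in an ending like _2 or _b are one class to them, and where a whole thing is asked for, a point or a joint stands for the part that bears it (a point fixed in the world has none). Each returns a list of dicts, best first, with "p" (0 to 1); they miss things now and then, are a little off and sometimes report something else, mostly with a low value. They report only what shows in the picture. A call takes as long as a camera call.
- vision.outline_of(name, picture): "region" (420x560 bool, what is visible of it) and "extent" ([left, top, right, bottom] in pixels, round what is visible of it).
- vision.mark_of(name, picture): "xy" ([column, row] in pixels: a listed point, or the origin of a listed thing).
The state is a dict: "clock": time; "joint_positions": joint angles; "qd": joint speeds; "joint_torque": joint torques, N m; "position": TCP position; "eef_rot": TCP orientation; "wrist_force": force on the tool from outside, world axes, zero at the start; "moment": the same for the moment, N m; "finger_gap": finger opening in m.
Only numpy, scipy, OpenCV 4.12 (cv2) and the standard library are available. Lean on these libraries where they do the work, as an engineer would, in place of code of your own. Each camera call takes 0.05 s, during which the arm holds its last target.

## Working session

There is one attempt and no reset: what is moved stays moved. The work goes in short steps, Python scripts to look and compute and a tool call to move; the robot and the scene stay as the last step left them, time stands still between calls to the robot, and variables do not carry over. Pictures are saved under pics/ and viewed, and the job is handed in when it is done.

Besides the shell and the picture viewer there is one more tool, called by a JSON object that holds its "api" and its "payload", one argument or row to a line. carry_out: Moves the arm, as the interface text tells. Its arguments: {"type":"object","properties":{"linear":{"type":"array"},"twist":{"type":"array"},"gripper":{"type":"array"}},"required":["linear","twist","gripper"]}

```bash
mkdir -p pics
cat > h.py <<'E'
import numpy as np,cv2
from rig import get_state,vision,ticket
def cap(n,f=None):
    p=vision.capture(n)
    if f: cv2.imwrite('pics/'+f,cv2.cvtColor(p['pixels'],cv2.COLOR_RGB2BGR))
    return p
def ray(p,xy):
    K=p['K'];T=p['pose'];d=np.linalg.inv(K)@[xy[0],xy[1],1];d=np.array([d[0],-d[1],-d[2]])
    return T[:3,3],T[:3,:3]@d
def at_z(p,xy,z):
    o,d=ray(p,xy);return o+d*(z-o[2])/d[2]
def proj(p,X):
    T=p['pose'];c=T[:3,:3].T@(np.array(X)-T[:3,3]);c=np.array([c[0],-c[1],-c[2]]);u=p['K']@c;return u[:2]/u[2]
def tri(obs):
    A=np.zeros((3,3));b=np.zeros(3)
    for p,xy in obs:
        o,d=ray(p,xy);d=d/np.linalg.norm(d);M=np.eye(3)-np.outer(d,d);A+=M;b+=M@o
    X=np.linalg.solve(A,b);return X,[np.linalg.norm(proj(p,X)-xy) for p,xy in obs]
E
python3 - <<'E'
from h import *
np.set_printoptions(precision=3,suppress=True)
s=get_state();print(s['clock'],s['position'],s['eef_rot'],s['finger_gap'])
P={n:cap(n,n+'0.png') for n in ('scene','side','wrist')}
print({n:list(p.keys()) for n,p in P.items()})
for n,p in P.items():
    print(n,p['pose'][:3,3])
    for t in ('printing_frame','half_edge','spring_pivot','spring_arm'):
        print(t,[(np.array(r['xy']),round(r['p'],2)) for r in vision.mark_of(t,p)[:2]])
E
```

```text
0.0 [ 0.674 -0.     0.191] [-0.5 -0.5 -0.5  0.5] 0.08797800607084842
{'scene': ['pixels', 'K', 'pose', 'shot'], 'side': ['pixels', 'K', 'pose', 'shot'], 'wrist': ['pixels', 'K', 'pose', 'shot']}
scene [ 0.238 -0.669  0.641]
printing_frame [(array([269.2, 212.6]), 0.9)]
half_edge [(array([275.2, 165.2]), 0.77)]
spring_pivot []
spring_arm []
side [0.426 0.726 0.68 ]
printing_frame [(array([258. , 235.8]), 0.85)]
half_edge [(array([258.4, 183.5]), 0.97), (array([260.8, 209.7]), 0.45)]
spring_pivot [(array([262.5, 208.1]), 0.57)]
spring_arm [(array([229.2, 231.3]), 0.69)]
wrist [0.675 0.074 0.382]
printing_frame [(array([177.9, 205.2]), 0.8)]
half_edge [(array([128. , 288.9]), 0.57)]
spring_pivot [(array([145.7, 233.5]), 0.65)]
spring_arm []
```

View pics/scene0.png

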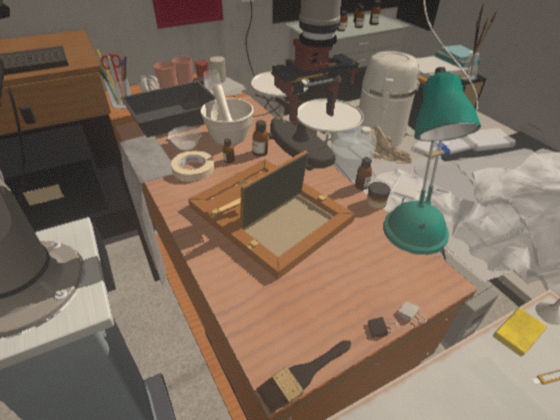

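View pics/side0.png

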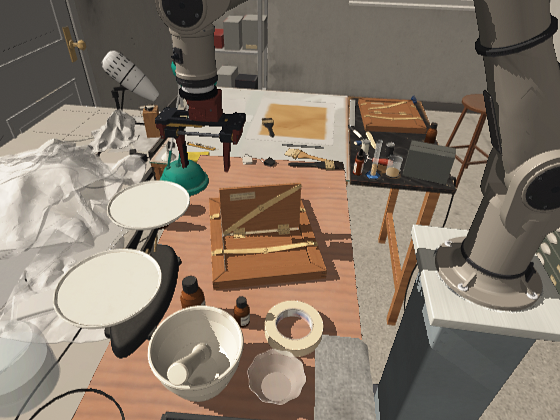

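View pics/wrist0.png

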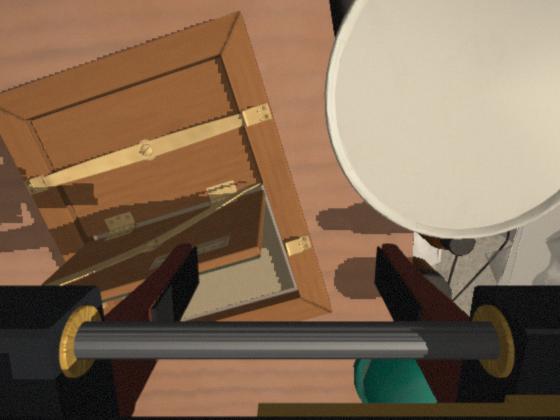

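Run:
```python
from h import *
np.set_printoptions(precision=3,suppress=True)
P={n:cap(n) for n in ('scene','side','wrist')}
def m(t,n):
    r=vision.mark_of(t,P[n]);return (P[n],r[0]['xy']) if r else None
for t in ('printing_frame','half_edge','spring_pivot','bottle_large','bottle_small','tape_roll','coating_brush','black_bulldog','grey_bulldog'):
    o=[(n,m(t,n)) for n in P];o=[(n,x) for n,x in o if x]
    if len(o)>1: print(t,tri([x for _,x in o]),[n for n,_ in o])
    elif o: print(t,'z0',at_z(*o[0][1],0))
```

```text
printing_frame (array([ 0.553, -0.032,  0.001]), [np.float64(0.9088612276879028), np.float64(1.3169594519854866), np.float64(3.6325020208210956)]) ['scene', 'side', 'wrist']
half_edge (array([ 0.562, -0.049,  0.156]), [np.float64(0.5760952389650109), np.float64(0.7077795628587528), np.float64(2.5761090157903395)]) ['scene', 'side', 'wrist']
spring_pivot (array([ 0.553, -0.029,  0.098]), [np.float64(1.3236368824506233), np.float64(4.070640221676884)]) ['side', 'wrist']
bottle_large (array([ 0.652,  0.228, -0.003]), [np.float64(1.1889835580672183), np.float64(1.7039169391931792)]) ['scene', 'side']
bottle_small (array([ 0.557,  0.236, -0.002]), [np.float64(1.4565328955573686), np.float64(2.0722952537411015)]) ['scene', 'side']
tape_roll z0 [0.44  0.241 0.   ]
coating_brush (array([ 0.43 , -0.419,  0.001]), [np.float64(1.6663146213837485), np.float64(0.8478747870879836)]) ['scene', 'side']
black_bulldog (array([ 0.599, -0.412,  0.   ]), [np.float64(0.20060254895571716), np.float64(0.11165630144735626)]) ['scene', 'side']
grey_bulldog (array([ 0.664, -0.419, -0.001]), [np.float64(2.1721503072959014), np.float64(1.2264617789301173)]) ['scene', 'side']
```

The raised half stands nearly upright. Its spring face points to world +y, towards the side camera, and the free corner of the half is at upper left (about 225,195 in the side view). In the wrist view the closed half is at the top. Next I'll get the exact yaw from the corners.

Run:
```python
import cv2
a=cv2.imread('pics/scene0.png')[150:280,180:365];cv2.imwrite('pics/s1.png',cv2.resize(a,None,fx=4,fy=4,interpolation=cv2.INTER_CUBIC))
a=cv2.imread('pics/side0.png')[170:300,195:340];cv2.imwrite('pics/d1.png',cv2.resize(a,None,fx=4.5,fy=4.5,interpolation=cv2.INTER_CUBIC))
```

```text
(no output)
```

View pics/s1.png

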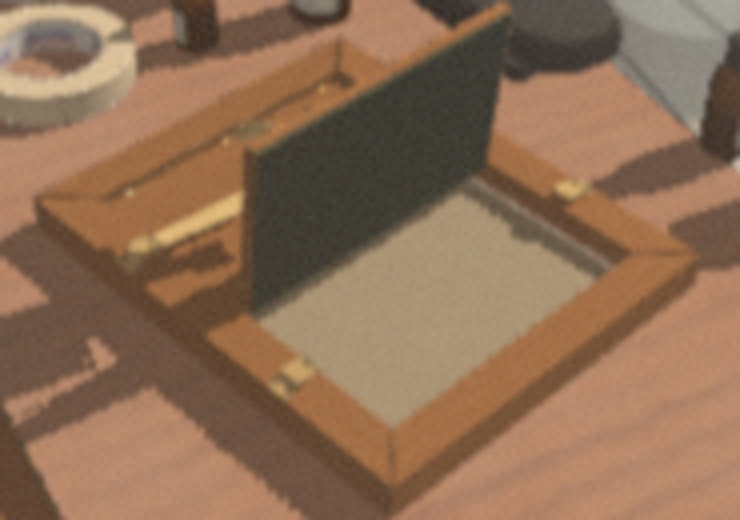

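View pics/d1.png

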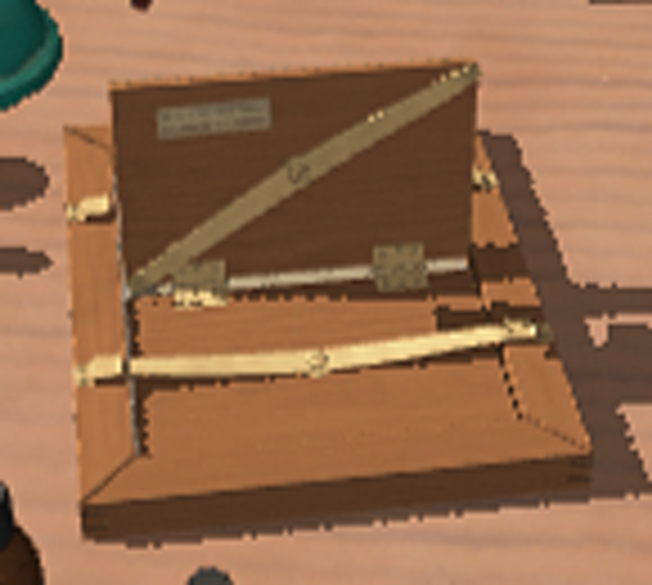

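```bash
cat >> h.py <<'E'
def half(r,n,y,a): return np.array([-r*np.cos(a)+n*np.sin(a),y,.023+r*np.sin(a)+n*np.cos(a)])
def W(f,q):
    c,s=np.cos(f[2]),np.sin(f[2]);return np.array([f[0]+c*q[0]-s*q[1],f[1]+s*q[0]+c*q[1],q[2]])
E
python3 - <<'E'
from h import *
from scipy.optimize import least_squares
from scipy.spatial.transform import Rotation as R
np.set_printoptions(precision=4,suppress=True)
S=cap('scene');D=cap('side');w=cap('wrist')
X,Y,H=.161,.131,.027
ob=[(S,(189.5,200.5),(X,Y)),(S,(277.5,271.2),(-X,Y)),(S,(354.2,213.8),(-X,-Y)),(S,(265.2,160),(X,-Y)),
(D,(213.4,281.8),(X,-Y)),(D,(326.6,270.4),(X,Y)),(D,(209.7,198.2),(-X,-Y)),(w,(240,12),(X,-Y)),(w,(330,312),(-X,-Y))]
ha=[(D,(219.9,189.6),-.1005),(D,(301.2,184.4),.1005)]
def res(v):
    r=[]
    for p,xy,q in ob: r+=list((proj(p,W(v,(q[0],q[1],H)))-xy))
    for p,xy,y in ha: r+=list((proj(p,W(v,half(.131,-.0025,y,v[3])))-xy))
    e=vision_edge-proj(S,W(v,half(.131,-.00625,0,v[3]))); r+=list(e)
    return r
vision_edge=np.array([275.2,165.2])
s=least_squares(res,[.553,-.032,np.pi/2,1.5],loss='soft_l1');print(s.x);print(np.array(res(s.x)).reshape(-1,2))
f=s.x;np.save('f.npy',f)
# spring angle from side marks
for xy in [(222.5+2,235),(301,186)]:
    o,d=ray(D,xy)
    def g(k):
        r,y,t=k;return o+d*t-W(f,half(r,.0065,y,f[3]))
    k=least_squares(g,[.07,0,1]).x;print('spring pt r,y',k[:2],np.degrees(np.arctan2(k[0]-.07,k[1])))
st=get_state();q=st['eef_rot'];print(R.from_quat([q[1],q[2],q[3],q[0]]).as_matrix(),st['clock'])
for n,y in(('A',-.045),):
    print(W(f,half(.118,-.0025,y,f[3])),W(f,(0,0,0)))
E
```

```text
[ 0.5534 -0.0317  1.8625  1.5037]
[[-1.7915 -2.2111]
 [-0.6851  0.1828]
 [ 0.5189 -0.6201]
 [-0.3462 -1.5283]
 [-1.8233 -0.4963]
 [-0.3464 -0.2331]
 [-0.9054 -0.7788]
 [-1.0455 -0.2137]
 [ 0.4725  2.2879]
 [-1.2879  0.035 ]
 [ 0.2404 -0.4076]
 [ 0.7599 -0.6709]]
spring pt r,y [ 0.0018 -0.0947] -144.25597469545022
spring pt r,y [0.1308 0.0975] 31.926176210757724
[[ 0.      1.     -0.0001]
 [-0.     -0.0001 -1.    ]
 [-1.      0.      0.    ]] 2.4
[ 0.5995 -0.0287  0.1406] [ 0.5534 -0.0317  0.    ]
```

{"api": "carry_out", "payload": {
  "linear": [
    [0,0,0],
    [0,0,0],
    [0,0,0],
    [0,-0.02,-0.02],
    [0,-0.025,-0.02],
    [0,-0.025,0],
    [0,-0.025,0],
    [0,0,0]
  ],
  "twist": [-0.1,-0.1,-0.092,0,0,0,0,0],
  "gripper": [1,1,1,1,1,1,1,1]
}}

```text
clock: 3.2
position: [0.57, 0.0097, 0.1922]
eef_rot: [0.567, 0.422, 0.567, -0.423]
wrist_force: [-0.4, -0.7, -0.5]
finger_gap: 0.0274
```

```bash
cat >> h.py <<'E'
from scipy.spatial.transform import Rotation as R
def tcp():
    s=get_state();f=np.load('f.npy');p=np.array(s['position']);d=p[:2]-f[:2];c,sn=np.cos(f[2]),np.sin(f[2])
    q=s['eef_rot'];m=R.from_quat([q[1],q[2],q[3],q[0]]).as_matrix()
    F=np.array(s['wrist_force']);
    print('t',round(s['clock'],2),'frame xyz',np.round([c*d[0]+sn*d[1],-sn*d[0]+c*d[1],p[2]],4),'F(frame)',np.round([c*F[0]+sn*F[1],-sn*F[0]+c*F[1],F[2]],2),'gap',round(s['finger_gap'],4),'yawerr',round(np.degrees(np.arctan2(m[1,1],m[0,1])-(f[2]-np.pi/2)),2))
E
python3 - <<'E'
from h import *
tcp();cap('wrist','w1.png');cap('side','d2.png')
E
```

```text
t 3.2 frame xyz [ 0.0348 -0.0277  0.1922] F(frame) [-0.58  0.63 -0.52] gap 0.0274 yawerr -0.05
```

View pics/d2.png

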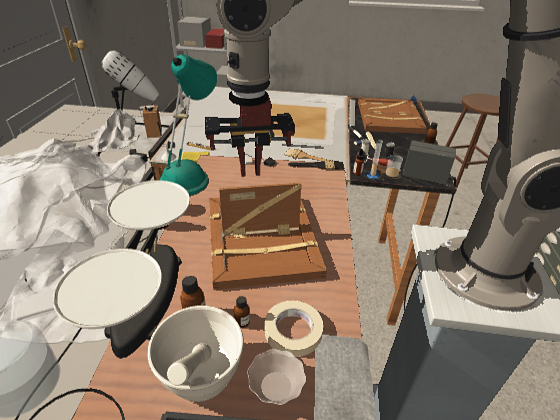

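View pics/w1.png

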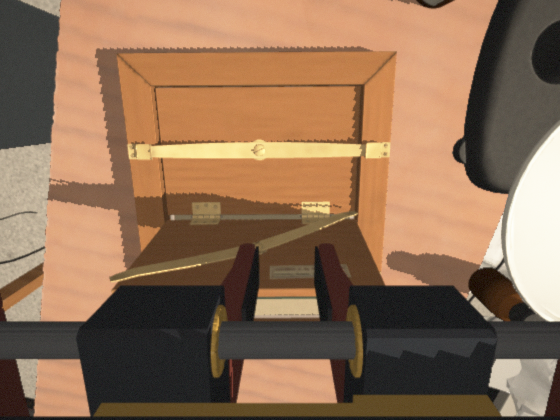

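The tool is now square to the frame, about 45 mm on the spring side of the half and above it. I'll descend and start pushing gently.

{"api": "carry_out", "payload": {
  "linear": [
    [0.02,0,0],
    [0.02,0,0],
    [0.015,0,0],
    [0,0,0.01],
    [0,0,0.01],
    [0,0,0.01],
    [0,0,0.01]
  ],
  "twist": [0,0,0,0,0,0,0],
  "gripper": [1,1,1,1,1,1,1]
}}

```text
clock: 4.0
position: [0.5852, -0.0288, 0.1379]
eef_rot: [0.568, 0.423, 0.567, -0.422]
wrist_force: [0.4, 0.0, 1.1]
finger_gap: 0.0004
```

Run:
```python
from h import *
tcp();cap('side','d3.png')
a=cv2.imread('pics/d3.png')[120:300,180:360];cv2.imwrite('pics/d3c.png',cv2.resize(a,None,fx=3.2,fy=3.2))
```

```text
t 4.0 frame xyz [-0.0064 -0.0313  0.1379] F(frame) [-0.08 -0.35  1.1 ] gap 0.0004 yawerr -0.04
```

View pics/d3c.png

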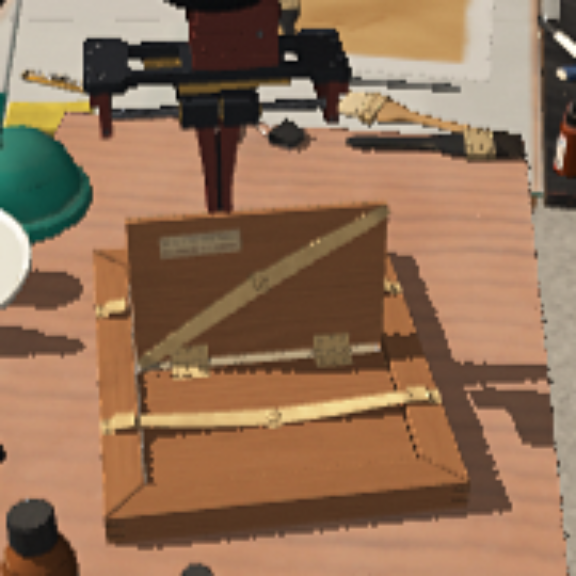

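Run:
```python
from h import *
f=np.load('f.npy')
D=cap('side');S=cap('scene','s3.png')
for p in(D,S):
    print('tcp',proj(p,W(f,(-.0064,-.0313,.1379))))
    for a in(1.3,1.4,1.5,1.6,1.7,1.9): print(a,proj(p,W(f,half(.131,-.0025,-.031,a))))
a=cv2.imread('pics/s3.png')[100:280,180:365];cv2.imwrite('pics/s3c.png',cv2.resize(a,None,fx=3.2,fy=3.2))
```

```text
tcp [247.96039333 194.15485168]
1.3 [246.76000098 183.38283144]
1.4 [247.23135667 185.1935382 ]
1.5 [247.73567754 187.55187491]
1.6 [248.26797616 190.44884412]
1.7 [248.82249041 193.86641275]
1.9 [249.97158323 202.14291019]
tcp [281.63632793 164.4963457 ]
1.3 [291.31478356 166.42913218]
1.4 [287.34595152 162.90899001]
1.5 [283.33055704 159.85547517]
1.6 [279.32232382 157.29971446]
1.7 [275.37281698 155.26356507]
1.9 [267.83962654 152.79218045]
```

View pics/s3c.png

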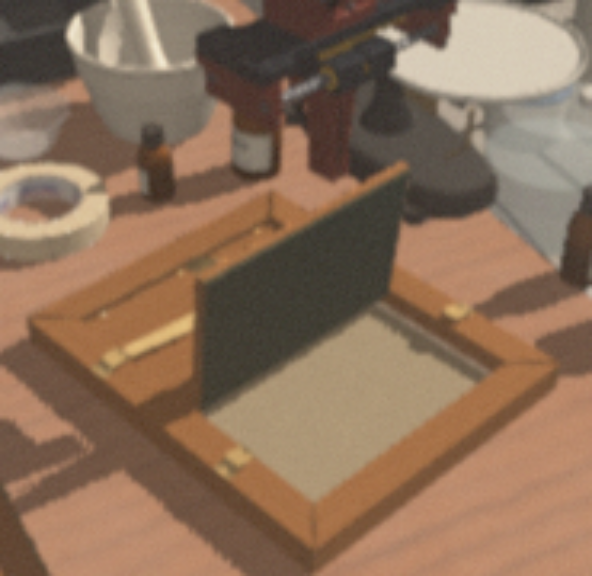

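Run:
```python
from h import *
f=np.load('f.npy')
D=cap('side');S=cap('scene','s4.png')
print(tri([(D,(248,186)),(S,(283,156))]))
print(W(f,(-.0064,-.0313,.1379)))
for y in (-.0414,-.014): print('d2 tip',proj(D,W(f,(.0348,-.0277+(.0137 if y>-.03 else -.0137),.1922))))
print('d0 tips',[proj(D,(.674+k,0,.191)) for k in(-.044,.044)],[proj(S,(.674+k,0,.191)) for k in(-.044,.044)])
for n,b in(('scene0',(180,60,365,200)),('side0',(150,60,300,200)),('d2',(180,90,330,230))):
    a=cv2.imread(f'pics/{n}.png')[b[1]:b[3],b[0]:b[2]];cv2.imwrite(f'pics/{n}_z.png',cv2.resize(a,None,fx=3,fy=3))
```

```text
(array([ 0.58610918, -0.03053973,  0.16114594]), [np.float64(0.528327038553715), np.float64(0.555338442955743)])
[ 0.5852616  -0.02879891  0.1379    ]
d2 tip [244.78110461 185.15657889]
d2 tip [256.92177258 184.34002705]
d0 tips [array([225.81813356, 180.38199848]), array([188.58645065, 176.81264964])] [array([293.45826616, 134.13237875]), array([325.6425008 , 125.91065668])]
```

```bash
python3 -c "
import cv2,numpy as np
a=[cv2.imread(f'pics/{n}_z.png') for n in('side0','d2')]
cv2.imwrite('pics/z.png',cv2.resize(np.hstack(a),(800,373)))"
```

```text
(no output)
```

View pics/z.png

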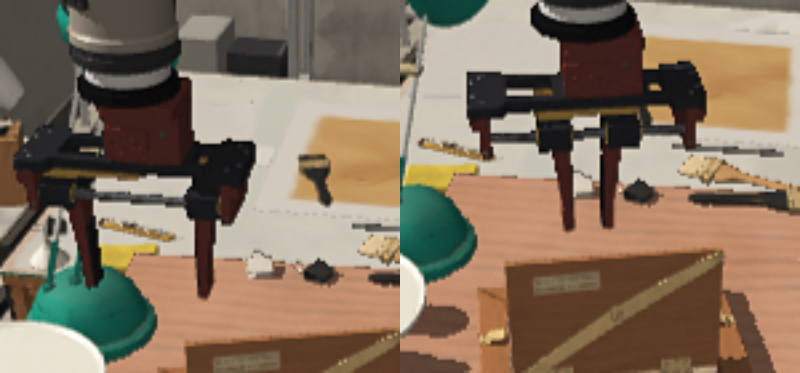

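Run:
```python
import cv2,numpy as np
a=cv2.imread('pics/scene0.png')[50:200,230:380];b=cv2.imread('pics/s4.png')[90:190,230:330]
cv2.imwrite('pics/z2.png',np.hstack([cv2.resize(a,(400,400),interpolation=0),cv2.resize(b,(400,400),interpolation=0)]))
```

```text
(no output)
```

View pics/z2.png

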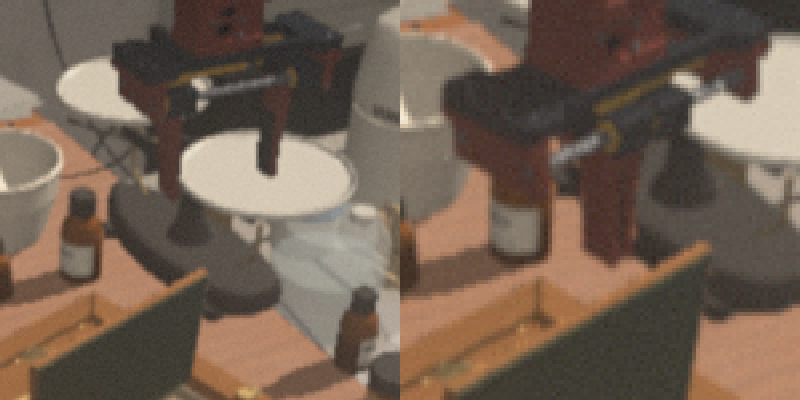

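The fingertips show at (248,186) in side and (283,156) in scene. That puts them about 20 mm higher than the reported TCP z, and the same offset shows in the first pictures. The tip is therefore still just above the half's edge. I'll back off, measure the offset from all the views, and only then go lower.

{"api": "carry_out", "payload": {
  "linear": [
    [0,0,-0.02],
    [0,0,-0.02],
    [0.015,0,0],
    [0.01,0,0],
    [0,0,0]
  ],
  "twist": [0,0,0,0,0],
  "gripper": [1,1,1,1,1]
}}

```text
clock: 4.75
position: [0.5712, 0.0109, 0.1105]
eef_rot: [0.567, 0.421, 0.568, -0.423]
wrist_force: [-0.3, 0.0, 0.1]
finger_gap: 0.0004
```

Run:
```python
from h import *
tcp();D=cap('side','d5.png');S=cap('scene','s5.png');cap('wrist','w5.png')
print(get_state()['position'])
print('start', tri([(D,(226.9,171.4)),(S,(293.7,124))]))
a=cv2.imread('pics/d5.png')[120:260,190:330];b=cv2.imread('pics/s5.png')[90:230,210:350]
cv2.imwrite('pics/z5.png',np.hstack([cv2.resize(a,(400,400),interpolation=0),cv2.resize(b,(400,400),interpolation=0)]))
```

```text
t 4.75 frame xyz [ 0.0357 -0.0293  0.1105] F(frame) [0.1  0.3  0.07] gap 0.0004 yawerr 0.04
[0.57281682 0.01054916 0.1122457 ]
start (array([ 6.27638204e-01, -2.36756961e-04,  2.16450039e-01]), [np.float64(0.8212800339428246), np.float64(0.8168129073969679)])
```

View pics/z5.png

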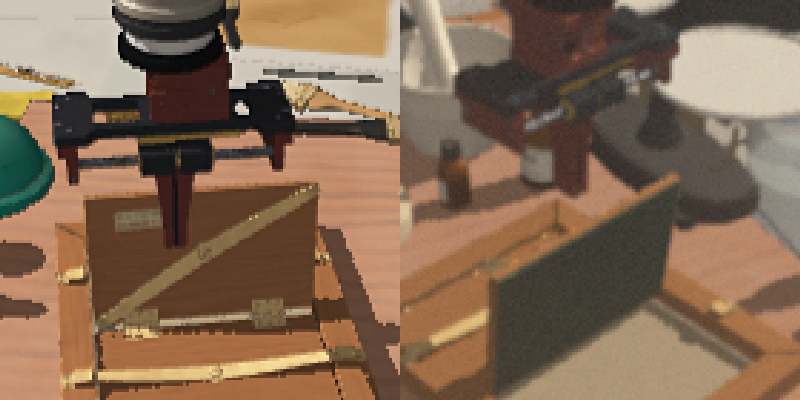

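View pics/w5.png

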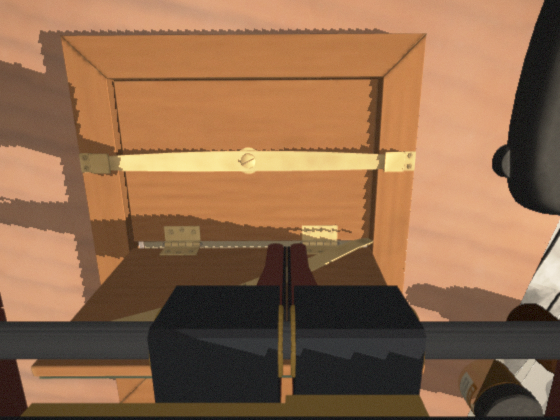

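Run:
```python
from h import *
tcp();D=cap('side');S=cap('scene')
X=tri([(D,(251.6,206.1)),(S,(272,157.2))]);print(X)
f=np.load('f.npy');p=get_state()['position']
print(p,proj(D,p),proj(S,p))
for dz in(.015,.02,.025): print(dz,proj(D,p+np.array([0,0,dz])),proj(S,p+np.array([0,0,dz])))
```

```text
t 4.9 frame xyz [ 0.0349 -0.0307  0.1122] F(frame) [-0.03 -0.12  0.61] gap 0.0003 yawerr -0.02
(array([0.57409555, 0.00936276, 0.13505607]), [np.float64(2.4041923312884763), np.float64(2.374699139697759)])
[0.57301323 0.01063092 0.11248785] [250.04458208 212.87043732] [269.3089731  166.09436077]
0.015 [249.9367374  207.82803924] [269.30075297 160.89680526]
0.02 [249.90030756 206.12472133] [269.29797292 159.13899165]
0.025 [249.86363287 204.40995496] [269.2951725  157.36829882]
```

Run:
```python
from h import *
pts=[(.035,.134)]
for x in(.02,.008): pts.append((x,.134))
for a in np.arange(1.5,0.1,-.1):
    C=half(.112,-.0025,0,a);pts.append((C[0]+.010,C[2]))
for p,q in zip(pts,pts[1:]): print(np.round(q,4),'tool x,z',round(p[1]-q[1],4),round(p[0]-q[0],4))
```

```text
[0.02  0.134] tool x,z 0.0 0.015
[0.008 0.134] tool x,z 0.0 0.012
[-0.0004  0.1345] tool x,z -0.0005 0.0084
[-0.0115  0.1329] tool x,z 0.0016 0.0111
[-0.0224  0.1302] tool x,z 0.0027 0.0109
[-0.0329  0.1265] tool x,z 0.0038 0.0105
[-0.043   0.1217] tool x,z 0.0048 0.0101
[-0.0526  0.1159] tool x,z 0.0058 0.0096
[-0.0616  0.1092] tool x,z 0.0067 0.009
[-0.0698  0.1016] tool x,z 0.0076 0.0082
[-0.0773  0.0932] tool x,z 0.0084 0.0074
[-0.0838  0.0842] tool x,z 0.0091 0.0066
[-0.0895  0.0745] tool x,z 0.0097 0.0056
[-0.0941  0.0643] tool x,z 0.0102 0.0046
[-0.0977  0.0537] tool x,z 0.0106 0.0036
[-0.1003  0.0428] tool x,z 0.0109 0.0025
```

{"api": "carry_out", "payload": {
  "linear": [
    [0,0,0.015],
    [0,0,0.012],
    [0,0,0.008],
    [0.0015,0,0.011],
    [0.0025,0,0.011],
    [0,0,0]
  ],
  "twist": [0,0,0,0,0,0],
  "gripper": [1,1,1,1,1,1]
}}

```text
clock: 5.6
position: [0.5891, -0.046, 0.1075]
eef_rot: [0.567, 0.422, 0.567, -0.423]
wrist_force: [-0.2, 0.1, -0.5]
finger_gap: 0.0004
```

Run:
```python
from h import *
tcp();cap('side','d6.png');cap('scene','s6.png')
a=cv2.imread('pics/d6.png')[120:260,190:330];b=cv2.imread('pics/s6.png')[130:270,210:350]
cv2.imwrite('pics/z6.png',np.hstack([cv2.resize(a,(400,400),interpolation=0),cv2.resize(b,(400,400),interpolation=0)]))
```

```text
t 5.6 frame xyz [-0.024  -0.0301  0.1075] F(frame) [ 0.16  0.17 -0.54] gap 0.0004 yawerr -0.14
```

View pics/z6.png

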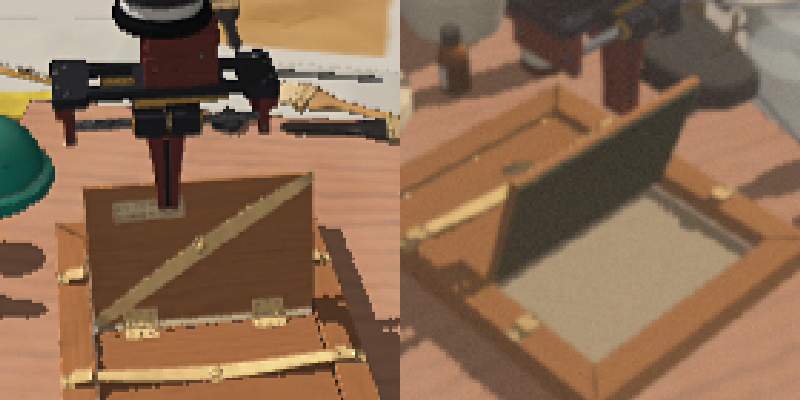

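The half is moving and the frame has not shifted; the tips bear about 15 mm below the top edge, clear of the spring. I'll continue along the arc.

{"api": "carry_out", "payload": {
  "linear": [
    [0.004,0,0.0105],
    [0.005,0,0.01],
    [0.006,0,0.0095],
    [0.0065,0,0.009],
    [0.0075,0,0.008],
    [0.0085,0,0.0075],
    [0.009,0,0.0065],
    [0.0095,0,0.0055],
    [0.01,0,0.0045],
    [0,0,0]
  ],
  "twist": [0,0,0,0,0,0,0,0,0,0],
  "gripper": [1,1,1,1,1,1,1,1,1,1]
}}

```text
clock: 6.7
position: [0.6081, -0.1122, 0.04]
eef_rot: [0.566, 0.422, 0.568, -0.423]
wrist_force: [-0.5, 0.2, 0.1]
finger_gap: 0.0001
```

Run:
```python
from h import *
tcp();cap('side','d7.png');cap('scene','s7.png')
a=cv2.imread('pics/d7.png')[150:290,190:330];b=cv2.imread('pics/s7.png')[140:280,210:350]
cv2.imwrite('pics/z7.png',np.hstack([cv2.resize(a,(400,400),interpolation=0),cv2.resize(b,(400,400),interpolation=0)]))
```

```text
t 6.7 frame xyz [-0.0929 -0.0292  0.04  ] F(frame) [0.36 0.36 0.08] gap 0.0001 yawerr -0.02
```

View pics/z7.png

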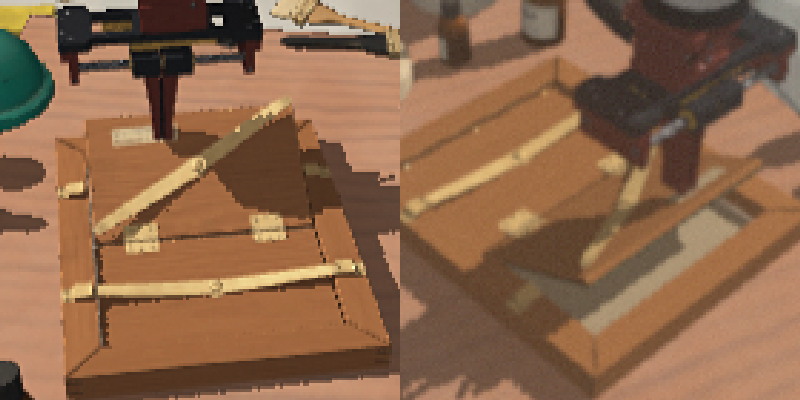

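{"api": "carry_out", "payload": {
  "linear": [
    [0.01,0,0.0035],
    [0.01,0,0.0025],
    [0.01,0,0.001],
    [0.006,0,0],
    [0,0,0]
  ],
  "twist": [0,0,0,0,0],
  "gripper": [1,1,1,1,1]
}}

```text
clock: 7.3
position: [0.6103, -0.1181, 0.0045]
eef_rot: [0.567, 0.422, 0.568, -0.422]
wrist_force: [-0.0, -0.2, -0.4]
finger_gap: 0.0004
```

{"api": "carry_out", "payload": {
  "linear": [
    [0.002,0,0],
    [0.002,0,0],
    [0,0,0]
  ],
  "twist": [0,0,0],
  "gripper": [1,1,1]
}}

```text
clock: 7.6
position: [0.6114, -0.1182, 0.002]
eef_rot: [0.567, 0.422, 0.567, -0.422]
wrist_force: [0.4, 0.6, 0.6]
finger_gap: 0.0006
```

{"api": "carry_out", "payload": {
  "linear": [
    [0.0015,0,0],
    [0.0015,0,0],
    [0,0,0]
  ],
  "twist": [0,0,0],
  "gripper": [1,1,1]
}}

```text
clock: 7.9
position: [0.6114, -0.1183, -0.0011]
eef_rot: [0.567, 0.422, 0.567, -0.422]
wrist_force: [-0.3, -0.4, 0.6]
finger_gap: 0.0004
```

Run:
```python
from h import *
tcp();cap('side','d8.png');cap('scene','s8.png')
a=cv2.imread('pics/d8.png')[150:290,190:330];b=cv2.imread('pics/s8.png')[140:280,210:350]
cv2.imwrite('pics/z8.png',np.hstack([cv2.resize(a,(400,400),interpolation=0),cv2.resize(b,(400,400),interpolation=0)]))
```

```text
t 7.9 frame xyz [-0.0997 -0.0306 -0.0011] F(frame) [-0.31  0.4   0.61] gap 0.0004 yawerr 0.02
```

View pics/z8.png

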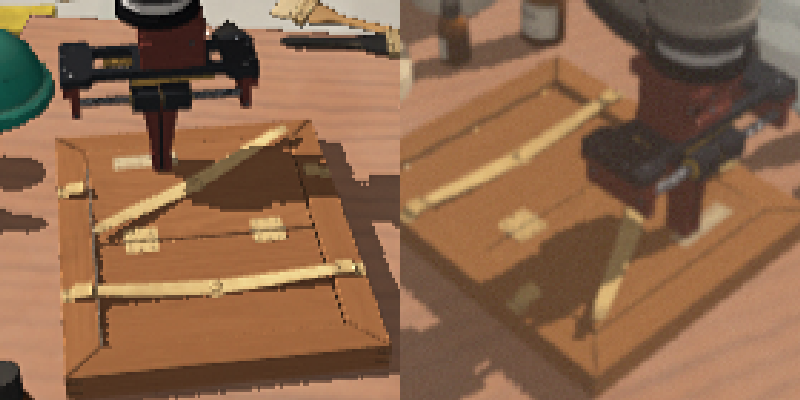

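It looks nearly flat. I'll press in small steps until the stop is felt.

{"api": "carry_out", "payload": {
  "linear": [
    [0.001,0,0],
    [0.001,0,0],
    [0,0,0]
  ],
  "twist": [0,0,0],
  "gripper": [1,1,1]
}}

```text
clock: 8.3
position: [0.6113, -0.1183, -0.0032]
eef_rot: [0.567, 0.422, 0.567, -0.422]
wrist_force: [-0.1, 0.2, 0.4]
finger_gap: 0.0004
```

{"api": "carry_out", "payload": {
  "linear": [
    [0.001,0,0],
    [0,0,0]
  ],
  "twist": [0,0],
  "gripper": [1,1]
}}

```text
clock: 8.5
position: [0.6114, -0.1183, -0.0041]
eef_rot: [0.567, 0.422, 0.567, -0.422]
wrist_force: [0.2, -0.8, -0.2]
finger_gap: 0.0005
```

{"api": "carry_out", "payload": {
  "linear": [
    [0.001,0,0],
    [0.001,0,0],
    [0,0,0]
  ],
  "twist": [0,0,0],
  "gripper": [1,1,1]
}}

```text
clock: 8.8
position: [0.6113, -0.1183, -0.0062]
eef_rot: [0.567, 0.422, 0.567, -0.422]
wrist_force: [-0.3, 0.5, 0.5]
finger_gap: 0.0006
```

{"api": "carry_out", "payload": {
  "linear": [
    [0.001,0,0],
    [0,0,0]
  ],
  "twist": [0,0],
  "gripper": [1,1]
}}

```text
clock: 9.0
position: [0.6114, -0.1183, -0.0072]
eef_rot: [0.567, 0.422, 0.567, -0.422]
wrist_force: [-0.1, 0.9, 0.8]
finger_gap: 0.0002
```

Run:
```python
from h import *
tcp();cap('side','d9.png');cap('scene','s9.png')
a=cv2.imread('pics/d9.png')[160:240,200:300];b=cv2.imread('pics/s9.png')[180:260,250:350]
cv2.imwrite('pics/z9.png',np.hstack([cv2.resize(a,(400,320),interpolation=0),cv2.resize(b,(400,320),interpolation=0)]))
```

```text
t 9.0 frame xyz [-0.0996 -0.0306 -0.0072] F(frame) [ 0.84 -0.16  0.77] gap 0.0002 yawerr 0.02
```

View pics/z9.png

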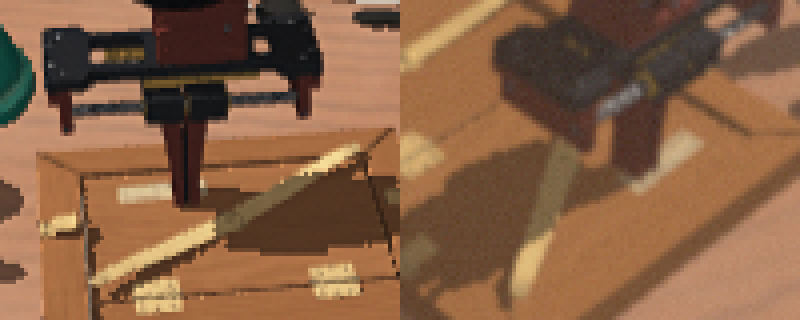

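Run:
```python
from h import *
D=cap('side');S=cap('scene');f=np.load('f.npy')
print(tri([(D,(246.5,211.2)),(S,(310,224.5))]))
p=get_state()['position']
for z in(.0135,.0205,.025,.03):
    q=np.array([p[0],p[1],z]);print(z,proj(D,q),proj(S,q))
o=[(c,vision.mark_of('half_edge',c)[0]) for c in(D,S)]
print([x['p'] for _,x in o],[x['xy'] for _,x in o],tri([(c,x['xy']) for c,x in o]))
print([proj(c,W(f,half(.131,-.00625,0,a))) for c in(D,S) for a in(0,.03,.06)])
```

```text
(array([ 0.61276385, -0.12234865,  0.01301307]), [np.float64(0.9779153621517601), np.float64(1.1489129540104148)])
0.0135 [245.84745083 211.49734005] [307.64378376 224.04056736]
0.0205 [245.78850046 209.50863343] [307.83526694 221.90853539]
0.025 [245.75035792 208.22188504] [307.95939705 220.52643299]
0.03 [245.70774956 206.78448059] [308.09827974 218.98007079]
[0.73, 0.88] [[253.3, 201.1], [309.1, 230.6]] (array([ 0.59552776, -0.15082182,  0.02761012]), [np.float64(0.217222439234848), np.float64(0.2680321052909699)])
[array([255.45005157, 203.14012632]), array([255.4334124 , 202.00690843]), array([255.42136434, 200.89262063]), array([308.77073746, 236.16561994]), array([308.92705514, 234.98773714]), array([309.0463068, 233.7753533])]
```

{"api": "carry_out", "payload": {
  "linear": [
    [0.001,0,0],
    [0.001,0,0],
    [0,0,0]
  ],
  "twist": [0,0,0],
  "gripper": [1,1,1]
}}

```text
clock: 9.6
position: [0.6113, -0.1183, -0.0092]
eef_rot: [0.567, 0.422, 0.567, -0.422]
wrist_force: [-0.3, -0.6, 0.1]
finger_gap: 0.0007
```

{"api": "carry_out", "payload": {
  "linear": [
    [0.001,0,0],
    [0.001,0,0],
    [0,0,0]
  ],
  "twist": [0,0,0],
  "gripper": [1,1,1]
}}

```text
clock: 9.9
position: [0.6115, -0.1183, -0.01]
eef_rot: [0.567, 0.422, 0.567, -0.422]
wrist_force: [-3.4, 1.1, 10.2]
finger_gap: 0.0003
```

Run:
```python
from h import *
tcp();cap('side','d10.png');cap('scene','s10.png')
a=cv2.imread('pics/d10.png')[160:240,200:300];b=cv2.imread('pics/s10.png')[180:260,250:350]
cv2.imwrite('pics/z10.png',np.hstack([cv2.resize(a,(400,320),interpolation=0),cv2.resize(b,(400,320),interpolation=0)]))
```

```text
t 9.9 frame xyz [-0.0996 -0.0307 -0.01  ] F(frame) [ 2.04  2.9  10.19] gap 0.0003 yawerr 0.01
```

View pics/z10.png

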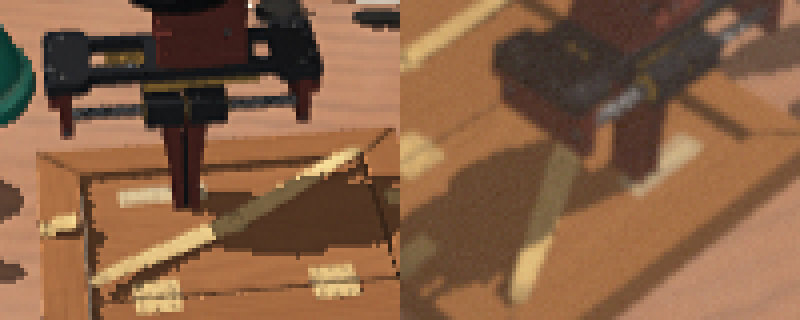

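Run:
```python
from h import *
D=cap('side');S=cap('scene');f=np.load('f.npy')
for t in('half_edge','spring_pivot','printing_frame'):
    o=[(c,vision.mark_of(t,c)) for c in(D,S)];o=[(c,x[0]['xy']) for c,x in o if x]
    print(t,[np.round(x,1) for _,x in o],tri(o) if len(o)>1 else '')
print([proj(c,W(f,(-.07,0,.030))) for c in(D,S)])
```

```text
half_edge [array([250.1, 201.1]), array([309.4, 232.8])] (array([ 0.60078026, -0.15226915,  0.02290242]), [np.float64(1.9406157513936095), np.float64(2.3921872428653668)])
spring_pivot [array([257.1, 215.8]), array([290.9, 219.4])] (array([ 0.57667426, -0.09452526,  0.02222094]), [np.float64(0.6083030833261931), np.float64(0.6948080818964482)])
printing_frame [array([260.3, 236.1]), array([268.1, 214.1])] (array([ 0.55211988, -0.03262751,  0.00253742]), [np.float64(1.5391014106633791), np.float64(1.6146817109558935)])
[array([257.93895865, 212.44473814]), array([290.10150384, 218.795754  ])]
```

The stop is firm: 10 N within 1 mm, so the half is down. By touch, tip height ≈ reported z + 0.030. I'll lift, move over the hinge side and check that it is flat.

{"api": "carry_out", "payload": {
  "linear": [
    [-0.025,0,0],
    [-0.04,0,0],
    [-0.01,0,-0.02],
    [0,-0.005,-0.03],
    [0,-0.006,-0.03],
    [0,0,0]
  ],
  "twist": [0,0,0,0,0,0],
  "gripper": [1,1,1,1,1,1]
}}

```text
clock: 11.0
position: [0.5761, -0.04, 0.0639]
eef_rot: [0.568, 0.421, 0.57, -0.42]
wrist_force: [-0.9, -0.8, 0.6]
finger_gap: 0.0004
```

Run:
```python
from h import *
tcp();D=cap('side','d11.png');S=cap('scene','s11.png');w=cap('wrist','w11.png')
a=cv2.imread('pics/d11.png')[160:300,190:340];b=cv2.imread('pics/s11.png')[140:280,200:350]
cv2.imwrite('pics/z11.png',np.hstack([cv2.resize(a,(400,373),interpolation=0),cv2.resize(b,(400,373),interpolation=0)]))
f=np.load('f.npy')
for t in('half_edge','spring_arm','spring_pivot'):
    o=[(c,vision.mark_of(t,c)) for c in(D,S)];o=[(c,x[0]['xy']) for c,x in o if x]
    print(t,[np.round(x,1) for _,x in o],tri(o) if len(o)>1 else '')
print([proj(c,W(f,half(.131,-.00625,0,0))) for c in(D,S)])
```

```text
t 11.0 frame xyz [-0.0145 -0.0193  0.0639] F(frame) [-0.46  1.1   0.57] gap 0.0004 yawerr 0.35
half_edge [array([253.7, 200.4]), array([311.1, 234.4])] (array([ 0.59594275, -0.15991743,  0.02337776]), [np.float64(0.27744483076006904), np.float64(0.34657427261068163)])
spring_arm [array([227.7, 225.5]), array([300. , 191.1])] (array([ 0.64101145, -0.02493795,  0.03598977]), [np.float64(0.5389280364729928), np.float64(0.5467800527930766)])
spring_pivot [array([259.5, 217.5]), array([289.9, 219.2])] (array([ 0.5723224 , -0.09201071,  0.02067628]), [np.float64(1.7231506048674952), np.float64(1.9633168642811014)])
[array([255.45005157, 203.14012632]), array([308.77073746, 236.16561994])]
```

View pics/z11.png

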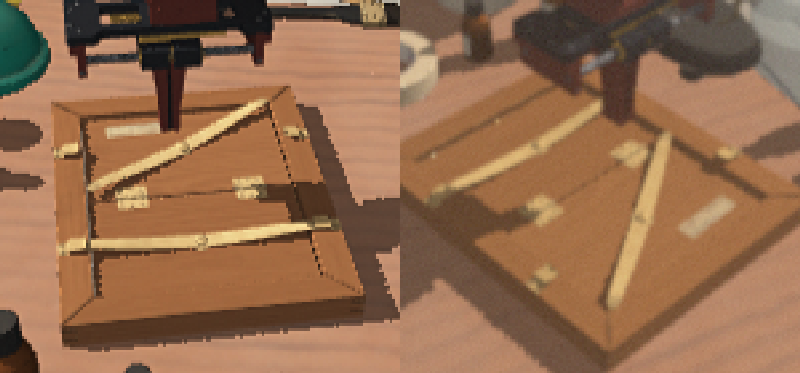

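View pics/w11.png

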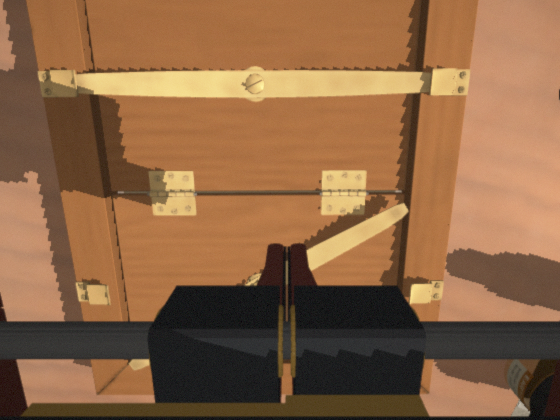

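Run:
```python
from h import *
D=cap('side');S=cap('scene');w=cap('wrist');f=np.load('f.npy')
def fr(X):
    d=X[:2]-f[:2];c,s=np.cos(f[2]),np.sin(f[2]);return np.round([c*d[0]+s*d[1],-s*d[0]+c*d[1]],4)
for n,c,P in(('D',D,[(190+90/2.667,160+188/2.667),(190+268/2.667,160+103/2.667)]),('S',S,[(200+268/2.667,140+137/2.667),(200+212/2.667,140+302/2.667)]),('w',w,[(405,208),(138,366)])):
    e=[fr(at_z(c,p,.034)) for p in P];v=e[1]-e[0];print(n,e,np.degrees(np.arctan2(-v[0],v[1])),np.linalg.norm(v))
for p in [(320,171),(365,171),(320,214),(365,214),(343,193)]: print('hinge',fr(at_z(w,p,.023)))
for p in [(412,303),(443,282)]: print('hook',fr(at_z(w,p,.034)))
tcp()
```

```text
D [array([-0.0012, -0.0958]), array([-0.1171,  0.0987])] 30.79015979161046 0.2264134713306609
S [array([-0.0187, -0.0895]), array([-0.1334,  0.0967])] 31.633247756849027 0.2186927753722102
w [array([-0.0069, -0.0965]), array([-0.1272,  0.0895])] 32.89374621131428 0.22151318245197057
hinge [ 0.0155 -0.0421]
hinge [ 0.0154 -0.0717]
hinge [-0.014  -0.0428]
hinge [-0.0141 -0.0735]
hinge [ 0.0006 -0.0579]
hook [-0.0755 -0.1075]
hook [-0.0595 -0.1272]
t 11.6 frame xyz [-0.02   -0.0195  0.0639] F(frame) [ 0.42 -0.04 -0.73] gap 0.0004 yawerr -0.01
```

Both halves lie flush, and the spring is about 32° out. The fingertip is on the hinge side of the -y arm, clear of both the bar and the hinge leaves. I'll descend to just above the half.

{"api": "carry_out", "payload": {
  "linear": [
    [0.025,0,0],
    [0.025,0,0],
    [0.012,0,0],
    [0.005,0,0],
    [0.003,0,0],
    [0,0,0]
  ],
  "twist": [0,0,0,0,0,0],
  "gripper": [1,1,1,1,1,1]
}}

```text
clock: 12.2
position: [0.5783, -0.0449, -0.0056]
eef_rot: [0.568, 0.422, 0.567, -0.422]
wrist_force: [-0.2, 0.1, -0.2]
finger_gap: 0.0005
```

Run:
```python
from h import *
tcp();cap('side','d12.png');cap('scene','s12.png');cap('wrist','w12.png')
a=cv2.imread('pics/d12.png')[160:300,190:340];b=cv2.imread('pics/s12.png')[140:280,200:350]
cv2.imwrite('pics/z12.png',np.hstack([cv2.resize(a,(400,373),interpolation=0),cv2.resize(b,(400,373),interpolation=0)]))
```

```text
t 12.2 frame xyz [-0.0198 -0.02   -0.0056] F(frame) [ 0.11  0.14 -0.18] gap 0.0005 yawerr 0.02
```

View pics/z12.png

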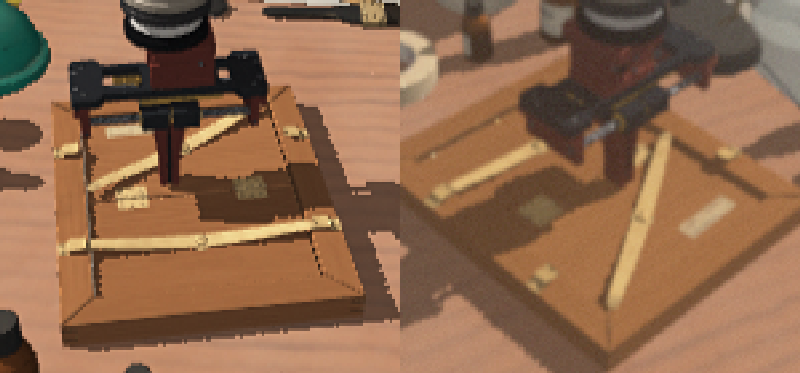

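View pics/w12.png

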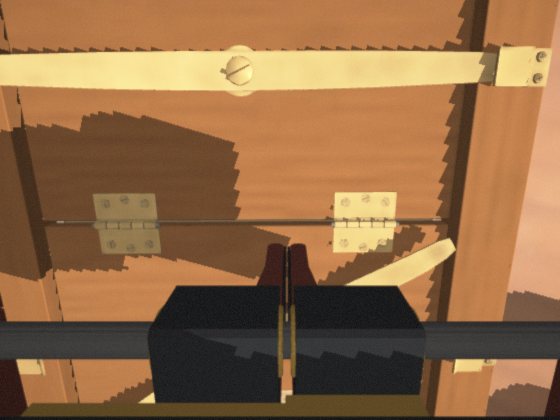

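{"api": "carry_out", "payload": {
  "linear": [
    [0,0,0.007],
    [0,0,0.007],
    [0,0,0.006],
    [0,0.008,0.003],
    [0,0.007,0.002],
    [0,0.015,0.003],
    [0,0.012,0.002],
    [0,0,0]
  ],
  "twist": [0,0,0,0,0,0,0,0],
  "gripper": [1,1,1,1,1,1,1,1]
}}

```text
clock: 13.15
position: [0.6292, -0.0609, -0.0058]
eef_rot: [0.568, 0.422, 0.567, -0.421]
wrist_force: [-0.4, -0.1, -0.3]
finger_gap: 0.0005
```

Run:
```python
from h import *
tcp();cap('side','d13.png');cap('scene','s13.png');cap('wrist','w13.png')
a=cv2.imread('pics/d13.png')[160:300,190:340];b=cv2.imread('pics/s13.png')[140:280,200:350]
cv2.imwrite('pics/z13.png',np.hstack([cv2.resize(a,(400,373),interpolation=0),cv2.resize(b,(400,373),interpolation=0)]))
```

```text
t 13.15 frame xyz [-0.0498 -0.0642 -0.0058] F(frame) [-0.02  0.38 -0.28] gap 0.0005 yawerr 0.06
```

View pics/z13.png

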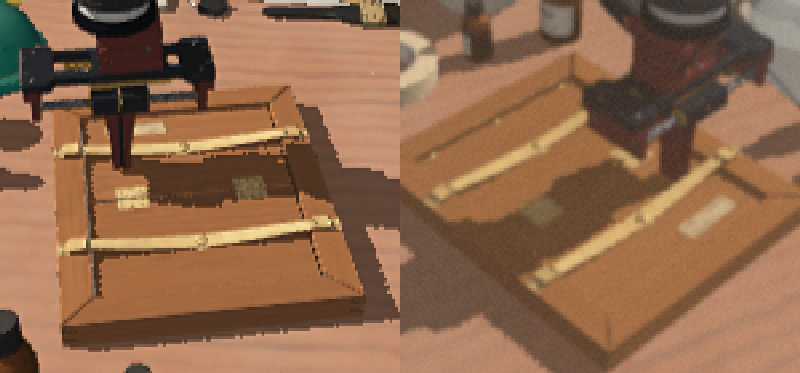

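View pics/w13.png

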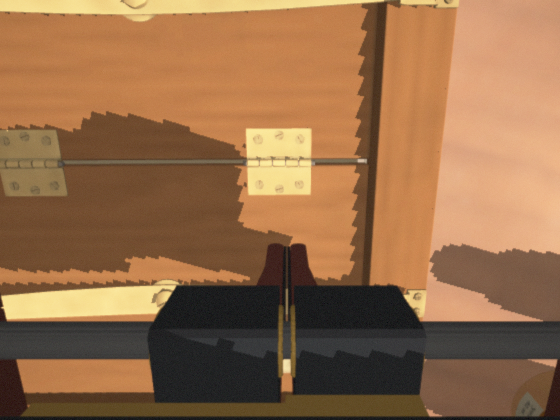

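The spring is almost home. I'll ease it in 1 mm at a time and watch the force.

{"api": "carry_out", "payload": {
  "linear": [
    [0,0,0.001],
    [0,0,0.001],
    [0,0,0]
  ],
  "twist": [0,0,0],
  "gripper": [1,1,1]
}}

```text
clock: 13.6
position: [0.6266, -0.0627, -0.0061]
eef_rot: [0.567, 0.422, 0.568, -0.422]
wrist_force: [-1.6, 2.5, 0.6]
finger_gap: 0.0002
```

{"api": "carry_out", "payload": {
  "linear": [
    [0,0,0.001],
    [0,0,0]
  ],
  "twist": [0,0],
  "gripper": [1,1]
}}

```text
clock: 13.8
position: [0.6266, -0.063, -0.0062]
eef_rot: [0.567, 0.422, 0.568, -0.422]
wrist_force: [-2.2, 4.7, 1.0]
finger_gap: 0.0005
```

{"api": "carry_out", "payload": {
  "linear": [
    [0,0,0.001],
    [0,0,0]
  ],
  "twist": [0,0],
  "gripper": [1,1]
}}

```text
clock: 14.0
position: [0.6269, -0.0636, -0.0062]
eef_rot: [0.567, 0.422, 0.569, -0.422]
wrist_force: [-2.5, 4.6, 2.8]
finger_gap: 0.0007
```

The force levelled off at about 5 N, so the spring may be on its stop. I'll check before pushing any further.

{"api": "carry_out", "payload": {
  "linear": [
    [0,0,-0.006],
    [0,0,-0.008],
    [-0.04,0,0],
    [-0.05,0,0],
    [-0.04,0,-0.03],
    [0,0,-0.04],
    [0,0,0]
  ],
  "twist": [0,0,0,0,0,0,0],
  "gripper": [1,1,1,1,1,1,1]
}}

```text
clock: 14.7
position: [0.6035, 0.0221, 0.1259]
eef_rot: [0.569, 0.421, 0.569, -0.418]
wrist_force: [0.5, 1.0, -0.7]
finger_gap: 0.0004
```

Run:
```python
from h import *
tcp();D=cap('side','d14.png');S=cap('scene','s14.png');w=cap('wrist','w14.png')
a=cv2.imread('pics/d14.png')[160:300,190:340];b=cv2.imread('pics/s14.png')[140:280,200:350]
cv2.imwrite('pics/z14.png',np.hstack([cv2.resize(a,(400,373),interpolation=0),cv2.resize(b,(400,373),interpolation=0)]))
f=np.load('f.npy')
for t in('printing_frame','half_edge','spring_arm','spring_pivot'):
    o=[(c,vision.mark_of(t,c)) for c in(D,S)];o=[(c,x[0]['xy']) for c,x in o if x]
    print(t,[np.round(x,1) for _,x in o],tri(o) if len(o)>1 else '')
```

```text
t 14.7 frame xyz [ 0.0371 -0.0634  0.1259] F(frame) [ 0.78 -0.79 -0.68] gap 0.0004 yawerr 0.46
printing_frame [array([261.6, 239. ]), array([268.3, 215. ])] (array([ 0.55091704, -0.03025717, -0.00369592]), [np.float64(0.4293176348432957), np.float64(0.44872870008621)])
half_edge [array([253.4, 200.8]), array([310.8, 234.1])] (array([ 0.59634118, -0.15834727,  0.02291014]), [np.float64(0.3525871139564967), np.float64(0.43932374840333477)])
spring_arm [array([222.4, 215.8]), array([318.2, 201.1])] (array([ 0.66719891, -0.07160594,  0.02814791]), [np.float64(0.5234378480769559), np.float64(0.5639467363855803)])
spring_pivot [array([258.8, 212.4]), array([290.7, 219.5])] (array([ 0.57270197, -0.10103587,  0.029229  ]), [np.float64(0.45224935071550076), np.float64(0.5227036996124089)])
```

View pics/z14.png

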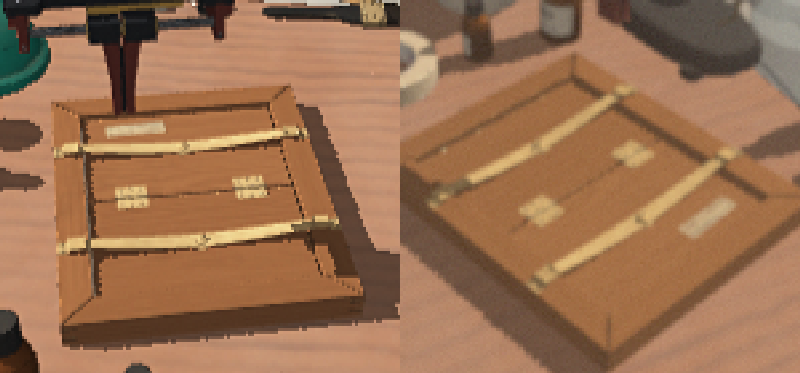

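View pics/w14.png

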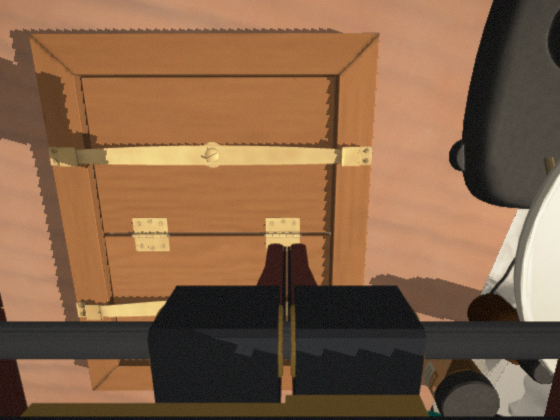

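It looks home and the frame is unmoved. I'll swing the wrist camera over the first half to measure the spring's angle.

{"api": "carry_out", "payload": {
  "linear": [
    [-0.04,0,0],
    [-0.04,-0.03,0.02],
    [-0.02,-0.03,0.04],
    [0,0,0.04],
    [0,0,0.04],
    [0,0,0.03],
    [0,0,0.03],
    [0,0,0],
    [0,0,0]
  ],
  "twist": [0,0,0,0,0,0,0,0,0],
  "gripper": [1,1,1,1,1,1,1,1,1]
}}

```text
clock: 16.15
position: [0.6064, -0.1888, 0.2192]
eef_rot: [0.567, 0.422, 0.567, -0.422]
wrist_force: [0.2, 1.2, 0.6]
finger_gap: 0.0003
```

Run:
```python
from h import *
tcp();w=cap('wrist','w15.png')
```

```text
t 16.15 frame xyz [-0.1658 -0.0055  0.2192] F(frame) [ 1.12 -0.56  0.61] gap 0.0003 yawerr -0.07
```

View pics/w15.png

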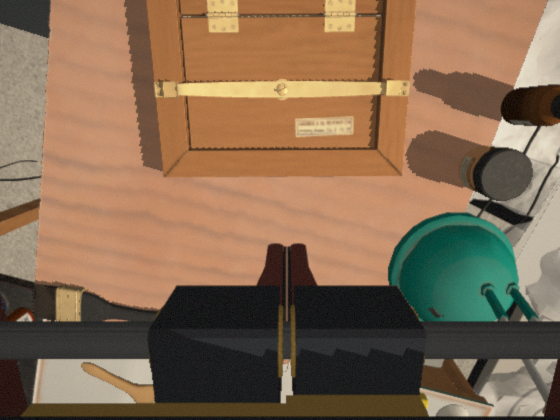

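Run:
```python
from h import *
a=cv2.imread('pics/w15.png')[60:125,145:420];cv2.imwrite('pics/z15.png',cv2.resize(a,(798,189),interpolation=2))
hsv=cv2.cvtColor(cv2.imread('pics/w15.png'),cv2.COLOR_BGR2HSV)
im=cv2.imread('pics/w15.png').astype(int)
xs=[];ys=[]
for x in list(range(195,265))+list(range(297,370)):
    col=im[72:108,x];m=np.where((col[:,1]>150)&(col[:,2]>170))[0]
    if len(m)>3: xs.append(x);ys.append(72+m.mean())
xs=np.array(xs);ys=np.array(ys)
for k in(xs<270,xs>290,xs>0): print('bar',np.polyfit(xs[k],ys[k],1),len(xs[k]))
# lower outer rail edge: gradient
g=cv2.cvtColor(cv2.imread('pics/w15.png'),cv2.COLOR_BGR2GRAY).astype(int)
for lo,hi,n in((138,160,'opening'),(5,25,'hinge')):
    X=range(195,200) if 0 else list(range(195,205))+list(range(242,322))+list(range(358,375))
    Y=[lo+np.argmin(g[lo:hi,x]) for x in X];print(n,np.polyfit(X,Y,1))
```

```text
bar [7.96080833e-04 8.90530137e+01] 70
bar [-7.68233987e-03  9.10034247e+01] 73
bar [-7.09792343e-03  9.08361648e+01] 143
opening [-5.19233839e-03  1.50099036e+02]
hinge [-4.33754114e-03  1.53861963e+01]
```

View pics/z15.png

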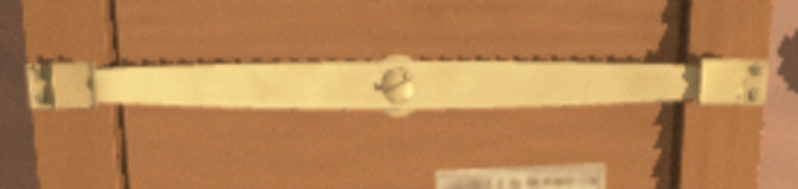

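Run:
```python
from h import *
S=cap('scene','s16.png');D=cap('side','d16.png')
for a,b,bs in(('scene0','s16',[(255,240,300,285),(330,195,365,230)]),('side0','d16',[(205,262,235,295),(305,250,340,285)])):
    A=cv2.cvtColor(cv2.imread(f'pics/{a}.png'),6).astype(np.float32);B=cv2.cvtColor(cv2.imread(f'pics/{b}.png'),6).astype(np.float32)
    for x0,y0,x1,y1 in bs:
        h=cv2.createHanningWindow((x1-x0,y1-y0),cv2.CV_32F);print(a,cv2.phaseCorrelate(A[y0:y1,x0:x1],B[y0:y1,x0:x1],h))
print(get_state()['clock'])
```

```text
scene0 ((0.5671723444664458, 0.6906307719892659), 0.9664914463184497)
scene0 ((0.5419523676299853, -0.08038600445610555), 0.9721219657379904)
side0 ((-0.3374715886916988, -0.3283821125567421), 1.103521133793725)
side0 ((-0.34644705472822324, -0.3980444926224749), 1.0045546962891096)
16.3
```

View pics/s16.png

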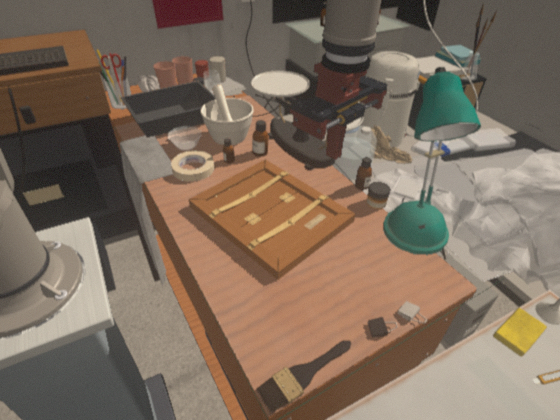

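The frame has shifted about 1 mm at most (0.3–0.9 px). Both springs are home and nothing else has moved, so I'll hand in.

```bash
python3 -c "
from rig import ticket;print(ticket.finish_job())"
```

```text
the job is handed in; nothing more can be done
None
```

I pushed the raised half over and down with the closed fingertips, then turned its brass spring home by its -y arm. I then backed the robot clear of everything and handed the job in at about 16.3 s.

**Last checks:**
- **Half:** when I pressed on it near its outer edge, the force rose to 10 N within 1 mm. That is well above the 1 to 3 N that moves it, so it was at its stop.
- **Spring:** it lies square to the frame within about 0.15°, with both ends at the hooks. The push force had levelled off at about 5 N when I stopped.
- **Frame and the rest:** the frame's corners shifted by less than 1 pixel, about 1 to 2 mm at most. The other half is closed with its spring in place, and the other things look unmoved in the final picture.

**Disagreements:**
- **Fingertip height:** the cameras showed the fingertips about 22 mm above the reported tool point, and touching the half gave about 30 mm. I worked from pictures and touch instead.
- **Edge height:** the network put the outer edge of the half about 6 mm too high for a flat half. The pin position and the firm stop both say it is flat, so I trusted those.

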